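# Load the ribbon roll into the sprung holder

### The job

Take the full-width ribbon roll (the long black roll with a core stub sticking out of both ends) from the rack and load it into the holder. First push one core stub against the tall spring plate with the roll still raised, then press the other stub down between the two rollers until the roll is held level, fully home, and let go of it.

Things in the scene. Friction and masses are not known exactly. Their poses are not given: they have to be found in the camera images.
- ribbon_roll: Black ribbon 44 mm in diameter, 90 mm long, on a brown core 20 x 138 mm (24 mm stubs). Origin at its middle; x is its axis, ends alike. 0.2 kg. Lies level on two white rack bars, axis 40 mm above the table; the 38 mm between the bars is free for fingers down to 6 mm above the table. In the same rack, places 85 mm apart, not to be used: a shorter roll (52 mm ribbon) and a bare core.
- holder: Fixed, white base 8 mm thick. Origin on the table under the loaded roll's middle; x is that roll's axis, spring plate at -x, catch at +x. V rests for the stubs at x -72..-62 and 45..51 mm. Catch: two white sprung rollers, 12 mm thick, at x 54..68, y -11 and 11, tops 64 mm up; they part at 6 N on the stub and close over it. Black housing 85 mm high at y 95..170, spring block 80 mm high at x -110.
- seat (a point): Middle of the loaded roll, 46 mm above the table; axes as the holder's. A level roll 90 mm up clears all but the spring plate and housing; there, with its middle 10 mm to +x of this point, its stub faces the plate. The V rest at +x stops the ribbon's end face, so the roll goes down only with its middle 1 to 16 mm to -x; let go, it is slid back to this point by the spring.
- plunger (a joint): Travel of the spring plate in m: 0 at rest, up to 0.022 as it is pushed to the holder's -x; about 0.005 with the roll loaded. Steel plate 13 mm wide, from 41 to 98 mm above the table, its face at x = -64 mm of the holder at rest. It needs 3 N to start and 0.2 N more per mm.
Not all that is in view belongs to the job. What is shaped like the ribbon_roll but blue or red is not meant.

How it is judged:
On the way:
1. the roll, still at least 10 mm above its loaded height, pushes the spring plate in by more than 3 mm (value of joint plunger above 0.003 m and z of ribbon_roll in the frame of seat above 0.01 m and contact force between ribbon_roll and holder above 0.5 N), for 0.1 s.
At the end, for the whole second after the job is handed in: The roll is at rest in the holder, level and in line with it within 0.12 rad, its middle within 15 mm of the seat sideways and lengthways and from 6 mm below to 4 mm above it (so the stub is under the rollers), the spring plate kept pressed by more than 2 mm (value of joint plunger above 0.002 m and horizontal distance between ribbon_roll and seat below 0.015 m and z of ribbon_roll in the frame of seat between -0.006 and 0.004 m and angle between the x axis of ribbon_roll and the x axis of seat, either way round below 0.12 rad and linear speed of ribbon_roll below 0.02 m/s); the robot touches nothing.
It also fails if it takes over 45 s, if anything falls off the work surface, if the arm or the gripper's body presses on something with over 40 N, if the wrist force passes 120 N, or if a joint passes its speed limit or range.

### The arm

A 6-joint arm with a two-finger parallel gripper is mounted at the origin on the work surface. World frame = base frame: x ahead of the robot, y to its left, z up, the work surface at z = 0. Lengths are in m, angles in rad, forces in N, time in s.
With the tool pointing down it reaches from about 0.375 to 0.9 m from the base axis. Payload 3.1 kg.
Tool frame: the origin (TCP) lies on the front face of the gripper's body, between the roots of the fingers; the fingertips stand 73 mm ahead of it and the grasp point (between the pads) lies 54 mm ahead of it (manip.finger_overhang is the distance from the TCP to the fingertips, in m); z points along the fingers, y is the direction in which the jaws open and shut (so a half turn about z gives the same grasp; the last joint's range is limited). The gripper opens to 85 mm and grips with 20 to 120 N. Pads are 22 mm wide; open, the fingers measure 114 mm over their backs; the gripper's body (76 mm by 85 mm) begins 54 mm behind the grasp point. The pads swing forward as they close: fully open they stand 13 mm farther back than shut.
Start: joints at [-1.363, 0.527, 1.433, -0, 1.181, -0.178], TCP at [0.236, -0.579, 0.304] pointing down, gripper open.
Joint ranges: [-3.08, 3.08], [-0.75, 2.2], [0.22, 2.44], [-1.43, 4.57], [0, 2.65], [-2.85, 2.85]. Speed limits (rad/s): [2.79, 2.79, 3.14, 3.14, 3.14, 3.14].

### API

Orientations are given as a unit quaternion [x, y, z, w].
In Python, from station import manip gives the robot as it stands.
- The arm moves only by the tool apply_moves, never from a script. Its argument "increments" is a list that holds one entry, the list of rows, each a list of 4 numbers: the shift along the tool's x, y, z in m, then the turn about the tool's z in degrees. In form: [[[dx, dy, dz, spin], ...]]. A call has 1 to 5 rows; each row shifts and turns the pose as measured when the row begins, along the tool's axes as they then stand; what a row does not reach is not made up. A row lasts 1/10 s, in which the tool goes at most 50 mm and 8.59 degrees, less where a joint would pass 70% of its speed; a pose out of reach is approached as far as the arm can. A call with a gripper value outside its range is refused whole. "fingers" is the opening, from 0 (shut) to 1 (fully open), set as the call begins (left out, the last holds). The fingers move at their own pace and stop on an object; "newtons" is the grip in N (left out, the last holds). Time passes only in rows, so rows that do not move let the fingers close. It gives the time, the measured TCP pose, the force and the opening at its end, in the units of the state.
- manip.sense(): the state, without advancing time (a new reading comes with each control period).
- manip.snapshot(name): name is "scene" or "top" or "wrist"; returns (picture, depth): 400x640x3 uint8, red, green, blue; 400x640 float32, m along the optical axis (not along the pixel's ray), 0 where there is no reading.
- manip.camera_model(name): a dict with "mtx" (3x3 intrinsics, pixels), "R" (3x3) and "t" (3): a world point X has camera coordinates R X + t; the wrist camera has in their place "mount" (4x4, takes a point from camera to tool coordinates, whose origin is the TCP and whose axes are the flange's). Camera axes: x right, y down, z forward; pixel columns grow to the right and rows downward; lengths in m; the calibration is good to about 2 mm. The wrist camera is an equidistant fisheye: a pixel r from the principal point sees the ray r / f radians off the axis. A picture is of the moment at which its call begins: read the wrist's pose just before it. camera_model takes no time and is no camera call.
- manip.sign_off(): hands the job in, once; it reports no verdict.
The state is a dict: "t": time; "q": joint angles; "qd": joint speeds; "tau": joint torques, N m; "tcp_pos": TCP position; "tool_rot": TCP orientation; "force": force on the tool from outside, world axes, zero at the start; "ft_torque": the same for the moment, N m; "finger_gap": opening from 0.0 (shut) to 1.0 (fully open).
Only numpy, scipy, OpenCV 4.12 (cv2) and the standard library are available. Lean on these libraries where they do the work, as an engineer would, in place of code of your own. Each camera call takes 0.05 s, during which the arm holds its last target.

## Working session

There is one attempt and no reset: what is moved stays moved. The work goes in short steps, Python scripts to look and compute and a tool call to move; the robot and the scene stay as the last step left them, time stands still between calls to the robot, and variables do not carry over. Pictures are saved under pics/ and viewed, and the job is handed in when it is done.

Besides the shell and the picture viewer there is one more tool, called as name(argument=value, ...) on one line, values as JSON. apply_moves: Moves the arm, as the interface text tells. Its arguments: {"type":"object","properties":{"increments":{"type":"array","items":{"type":"array","items":{"type":"array","items":{"type":"number"}}}},"fingers":{"type":"number"},"newtons":{"type":"number"}},"required":["increments"]}

```bash
ls; mkdir -p pics
python3 - <<'E'
from station import manip
import cv2,numpy as np
s=manip.sense(); print(s)
for n in ("scene","top","wrist"):
    p,d=manip.snapshot(n); cv2.imwrite(f"pics/{n}0.png",p[:,:,::-1]); np.save(f"pics/{n}0.npy",d)
    print(n,manip.camera_model(n))
print(manip.finger_overhang)
E
```

```text
pics
{'t': 0.0, 'q': array([-1.36249062e+00,  5.28483593e-01,  1.43391575e+00, -1.86062605e-05,
        1.18141088e+00, -1.78532867e-01]), 'qd': array([ 0.00042894,  0.00071557, -0.0003646 ,  0.00142752,  0.00014165,
        0.00143778]), 'tau': array([-2.49438481e-04, -4.42352092e+01, -1.78024578e+01, -2.53369462e-04,
        8.48403055e-03, -2.03851255e-05]), 'tcp_pos': array([ 0.23567398, -0.57824826,  0.30291847]), 'tool_rot': array([ 9.81351449e-01,  1.92218895e-01, -2.51070695e-05, -1.10853366e-03]), 'force': array([-0.06675029, -0.16988678,  0.11810147]), 'ft_torque': array([ 0.0066716 , -0.00951291,  0.0299925 ]), 'finger_gap': 1.0021311782935063}
scene {'mtx': array([[444.40192405,   0.        , 326.05582641],
       [  0.        , 444.40192405, 205.77095104],
       [  0.        ,   0.        ,   1.        ]]), 'R': array([[-0.6446605 ,  0.76431333, -0.0154267 ],
       [ 0.48359131,  0.39209031, -0.78256286],
       [-0.59207457, -0.51194758, -0.62238041]]), 't': array([ 0.32379618, -0.21143158,  1.16568525])}
top {'mtx': array([[361.51240625,   0.        , 313.54069106],
       [  0.        , 361.51240625, 200.42372936],
       [  0.        ,   0.        ,   1.        ]]), 'R': array([[ 0.00771524, -0.99979919,  0.01849461],
       [-0.99745982, -0.00900428, -0.07065998],
       [ 0.07081232, -0.01790247, -0.99732899]]), 't': array([-0.02368729,  0.50528164,  0.83442893])}
wrist {'mtx': array([[309.70691629,   0.        , 324.57429184],
       [  0.        , 309.70691629, 198.57028697],
       [  0.        ,   0.        ,   1.        ]]), 'mount': array([[-7.52818822e-04, -9.45763994e-01, -3.24853661e-01,
         8.42520795e-02],
       [ 9.99999674e-01, -6.16915017e-04, -5.21350338e-04,
         1.53748480e-04],
       [ 2.92667277e-04, -3.24853947e-01,  9.45764150e-01,
        -6.98030376e-02],
       [ 0.00000000e+00,  0.00000000e+00,  0.00000000e+00,
         1.00000000e+00]])}
0.0726
```

View pics/scene0.png

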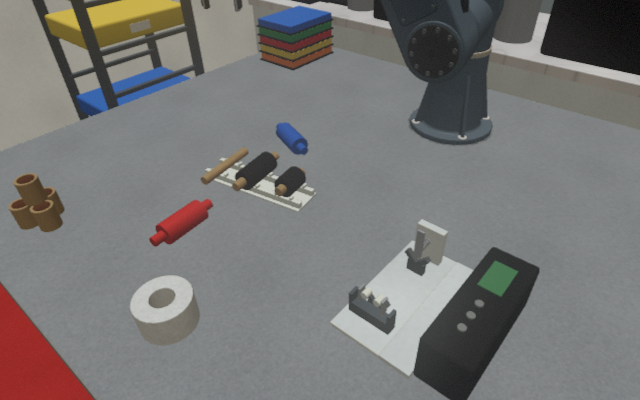

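View pics/top0.png

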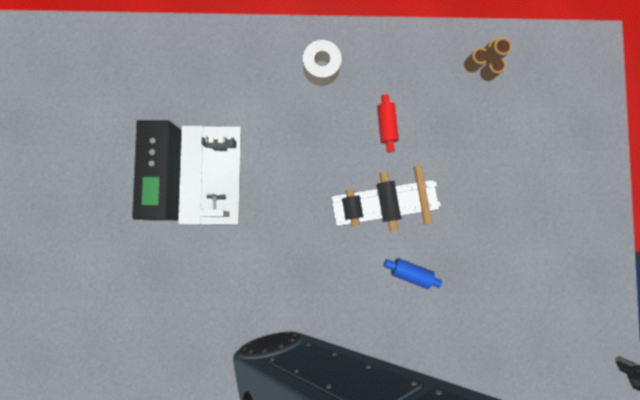

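View pics/wrist0.png

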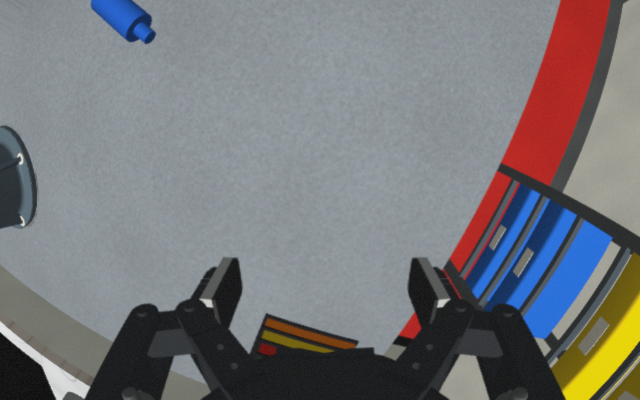

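Candidates in the top picture: long black roll (389,200), short black roll (352,207), bare core (423,195), red roll (388,123) and blue roll (412,272). By the description I want the one at (389,200). I'll check it in a close crop, along with the holder.

Run:
```python
import cv2,numpy as np
p=cv2.imread("pics/top0.png")
a=cv2.resize(p[155:245,320:450],None,fx=6,fy=6,interpolation=cv2.INTER_CUBIC);cv2.imwrite("pics/c_roll.png",a)
a=cv2.resize(p[115:230,125:250],None,fx=5,fy=5,interpolation=cv2.INTER_CUBIC);cv2.imwrite("pics/c_hold.png",a)
s=cv2.imread("pics/scene0.png")
a=cv2.resize(s[210:370,325:485],None,fx=3.7,fy=3.7,interpolation=cv2.INTER_CUBIC);cv2.imwrite("pics/c_hold_s.png",a)
```

```text
(no output)
```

View pics/c_roll.png

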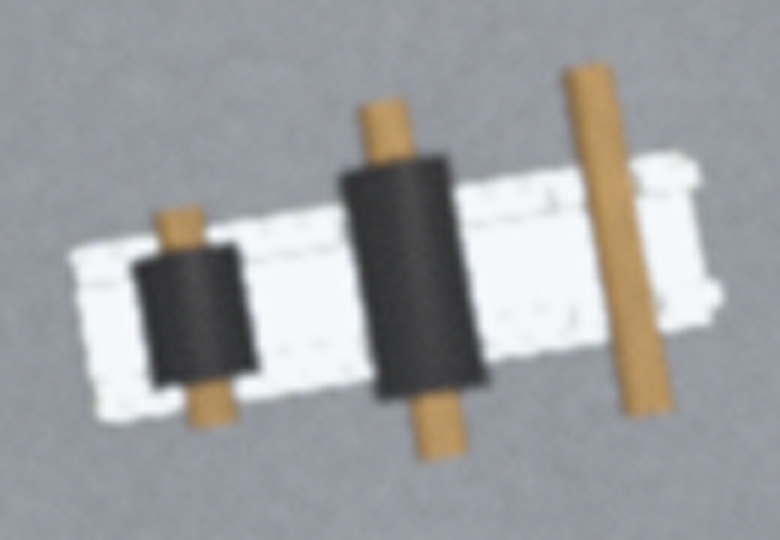

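View pics/c_hold.png

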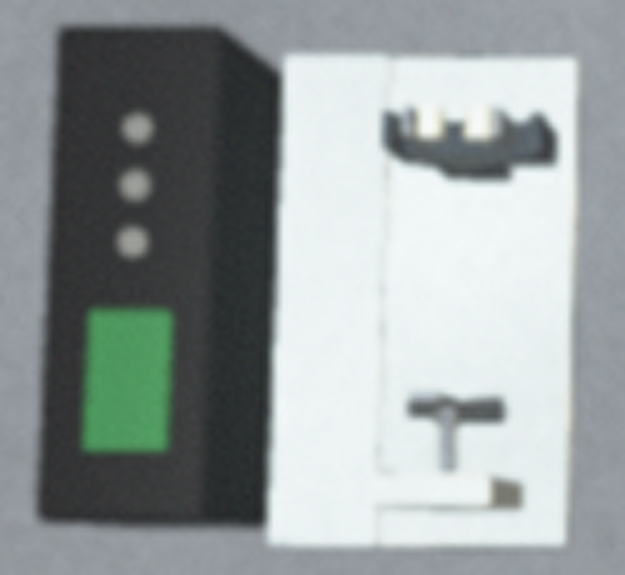

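View pics/c_hold_s.png

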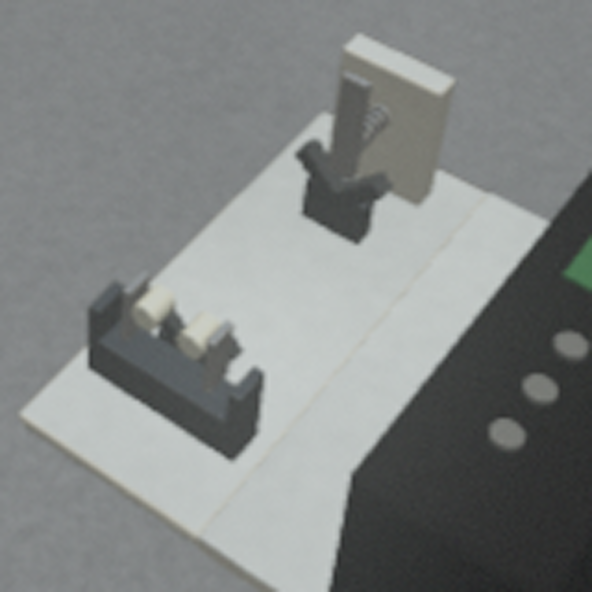

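```bash
cat > h.py <<'E'
import numpy as np,cv2
from station import manip
from scipy.spatial.transform import Rotation as Rt
def pc(name,d,T=None):
    c=manip.camera_model(name);K=c['mtx']
    v,u=np.mgrid[:400,:640]
    if name!='wrist':
        P=np.stack([(u-K[0,2])/K[0,0]*d,(v-K[1,2])/K[1,1]*d,d],-1)
        return (P-c['t'])@c['R']
    x=(u-K[0,2])/K[0,0];y=(v-K[1,2])/K[1,1];r=np.hypot(x,y)+1e-9
    s=np.tan(np.minimum(r,1.5))/r
    P=np.stack([x*s*d,y*s*d,d],-1)
    M=c['mount'];P=P@M[:3,:3].T+M[:3,3]
    return P@Rt.from_quat(T['tool_rot']).as_matrix().T+T['tcp_pos']
def ray(name,u,v,z,T=None):
    c=manip.camera_model(name);K=c['mtx']
    x=(u-K[0,2])/K[0,0];y=(v-K[1,2])/K[1,1]
    if name!='wrist':
        dr=c['R'].T@[x,y,1];o=-c['R'].T@c['t']
    else:
        r=np.hypot(x,y)+1e-9
        dr=np.array([np.sin(r)*x/r,np.sin(r)*y/r,np.cos(r)]);M=c['mount'];R=Rt.from_quat(T['tool_rot']).as_matrix()
        dr=R@M[:3,:3]@dr;o=R@M[:3,3]+T['tcp_pos']
    return o+dr*(z-o[2])/dr[2]
E
python3 - <<'E'
from h import *
d=np.load("pics/top0.npy");P=pc("top",d)
np.set_printoptions(precision=4,suppress=True,linewidth=200)
rgb=cv2.imread("pics/top0.png").astype(int)
print("table",P[240:260,280:320,2].mean())
sub=np.zeros((400,640),bool);sub[165:240,372:405]=1
dark=(rgb.max(2)<80)&sub&(P[...,2]>.02)
hsv=cv2.cvtColor(rgb.astype(np.uint8),cv2.COLOR_BGR2HSV)
brown=sub&(hsv[...,1]>90)&(P[...,2]>.02)
for m in (dark,brown):
    q=P[m];print(m.sum(),q.mean(0),q[:,2].max(),q.min(0),q.max(0))
m=dark|brown;v,u=np.nonzero(m)
q=P[m];c=q[:,:2].mean(0);w,V=np.linalg.eigh(np.cov((q[:,:2]-c).T));a=V[:,1];print("axis",a,"mid",c,(((q[:,:2]-c)@a).min(),((q[:,:2]-c)@a).max()))
# by pixels
for s,e in [((385,98),(442,460))]:
    A=ray("top",320+s[0]/6,155+s[1]/6,.043);B=ray("top",320+e[0]/6,155+e[1]/6,.043);print(A,B,(A+B)/2,np.linalg.norm(A-B))
# ribbon corners
for s in [(343,175),(448,156),(378,398),(487,380)]: print(ray("top",320+s[0]/6,155+s[1]/6,.045))
print("rollers",[ray("top",125+x/5,115+y/5,.06) for x,y in((428,123),(481,124))])
sv=slice(125,230);su=slice(190,250)
print((P[190:222:1,208:236:1,2]*1000).astype(int))
E
```

```text
table 0.002026635117063641
622 [ 0.5031 -0.187   0.0597] 0.8683414435724425 [ 0.4451 -0.2152  0.0438] [ 0.5467 -0.0042  0.8683]
134 [ 0.5007 -0.1876  0.0597] 0.8683414435724425 [ 0.4375 -0.2075  0.0421] [ 0.5705 -0.0042  0.8683]
axis [-0.9909 -0.1349] mid [ 0.5026 -0.1871] (np.float64(-0.06777872705340435), np.float64(0.06617867846071439))
[ 0.5726 -0.1817  0.043 ] [ 0.4338 -0.2026  0.043 ] [ 0.5032 -0.1922  0.043 ] 0.1403282720697273
[ 0.5423 -0.1649  0.045 ]
[ 0.5501 -0.2054  0.045 ]
[ 0.4571 -0.1779  0.045 ]
[ 0.4643 -0.2196  0.045 ]
rollers [array([0.638 , 0.2147, 0.06  ]), array([0.6378, 0.1909, 0.06  ])]
[[  8   6   5   4   7   7   5   8   4   5   7   7   6   4   6   5   7   7   4   7   4   5   8   3   7   8   8   6]
 [  6   4   5   8   7   7   4   7   8   6   3   5   5   7   4   8   5   6   6   6   4   5   4   6   6   8   8   4]
 [  5   6   5   7   8   6   5   6   7   4   6   7   7   9   5   7   5   6   8   6   5   8   8   7   5   7   6   6]
 [ 97  97  95  95  96   4   6   7   6   8   6   6   7   8   6   3   3   6   8   4   4   6   6   6   7   6   8   8]
 [ 96  98  98  97  96 
[... 2498 characters left out ...]
   6   7]
 [ 63  65  63  65  64  68  68  68  67  68  70  72  76  75  73  65  58  51  40  32  20  11   7   6   6   7   7   8]
 [  7   6   7   5   8   5   5   5   5   5   9   8   6   6   6   5   8   5   5   4   7   6   5   7   7   6   6   5]
 [  7   9   5   4   6   8   5   8   9   5   6   6   6   7   8   6   5   7   6   6   6   5   7   6   8   5   7   7]
 [  6   4   7   6   7   5   8   8   6   7   7   6   7   9   5   5   6   4   3   7  10   7   7   6   7   6   6   6]
 [  7   6   5   9   6   7   5   7   5   7   5   8   5   8   5   5   8   9   7   7   8   1   5   8   5   7   5   6]
 [  5   6   5   5   6   8   4   9   7   6   6   7   7   6   5   7   4   7   8   6   6   6   9   6  10   8   5   5]]
```

```bash
cat >> h.py <<'E'
def yaw(T):
    R=Rt.from_quat(T['tool_rot']).as_matrix(); return np.degrees(np.arctan2(R[1,0],R[0,0]))
def plan(x,y,z,yw,n=5,T=None):
    T=T or manip.sense();p=np.array(T['tcp_pos'],float);w=yaw(T);d=np.array([x,y,z])-p;ds=(w-yw)/n
    print("t",T['t'],"tcp",p.round(4),"yaw",round(w,2),"F",np.round(T['force'],1),"gap",round(T['finger_gap'],3),"dist",np.linalg.norm(d).round(3),"n",n)
    for i in range(n):
        a=np.radians(w);s=d/n
        print([round(float(v),4) for v in (s[0]*np.cos(a)+s[1]*np.sin(a), s[0]*np.sin(a)-s[1]*np.cos(a), -s[2])]+[round(ds,2)])
        w-=ds
E
python3 -c "
from h import *
plan(.47,-.195,.30,8.2,11)"
```

```text
t 0.15 tcp [ 0.2357 -0.5784  0.3031] yaw 22.16 F [ 0.2 -0.4  0.3] gap 0.997 dist 0.449 n 11
[0.0329, -0.0242, 0.0003, np.float64(1.27)]
[0.0323, -0.025, 0.0003, np.float64(1.27)]
[0.0318, -0.0257, 0.0003, np.float64(1.27)]
[0.0312, -0.0264, 0.0003, np.float64(1.27)]
[0.0306, -0.0271, 0.0003, np.float64(1.27)]
[0.03, -0.0277, 0.0003, np.float64(1.27)]
[0.0294, -0.0284, 0.0003, np.float64(1.27)]
[0.0287, -0.029, 0.0003, np.float64(1.27)]
[0.0281, -0.0297, 0.0003, np.float64(1.27)]
[0.0274, -0.0303, 0.0003, np.float64(1.27)]
[0.0267, -0.0309, 0.0003, np.float64(1.27)]
```

apply_moves(increments=[[[0.033,-0.024,0,1.3],[0.032,-0.025,0,1.3],[0.032,-0.026,0,1.3],[0.031,-0.026,0,1.3],[0.031,-0.027,0,1.3]]], fingers=1)

```text
t: 0.65
tcp_pos: [0.3431, -0.4048, 0.3009]
tool_rot: [0.992, 0.129, -0.0, 0.0]
force: [0.0, -0.4, -0.3]
finger_gap: 0.996
```

```bash
python3 -c "
from h import *
plan(.47,-.195,.28,8.2,6)"
```

```text
t 0.65 tcp [ 0.3431 -0.4048  0.3009] yaw 14.83 F [ 0.  -0.4 -0.3] gap 0.996 dist 0.246 n 6
[0.0294, -0.0284, 0.0035, np.float64(1.11)]
[0.0288, -0.0289, 0.0035, np.float64(1.11)]
[0.0283, -0.0295, 0.0035, np.float64(1.11)]
[0.0277, -0.03, 0.0035, np.float64(1.11)]
[0.0271, -0.0306, 0.0035, np.float64(1.11)]
[0.0265, -0.0311, 0.0035, np.float64(1.11)]
```

apply_moves(increments=[[[0.035,-0.034,0.004,1.3],[0.034,-0.034,0.004,1.3],[0.034,-0.036,0.004,1.3],[0.033,-0.036,0.004,1.3],[0.033,-0.036,0.004,1.3]]])

```text
t: 1.15
tcp_pos: [0.4732, -0.1929, 0.2804]
tool_rot: [0.998, 0.068, 0.0, 0.001]
force: [1.4, -1.1, 0.5]
finger_gap: 0.996
```

apply_moves(increments=[[[0,0,0,0],[0,0,0,0]]])

```text
t: 1.35
tcp_pos: [0.4751, -0.1866, 0.2796]
tool_rot: [0.997, 0.073, -0.0, -0.0]
force: [-0.5, 0.0, -0.4]
finger_gap: 0.999
```

Run:
```python
from h import *
T=manip.sense();print(T['t'],T['tcp_pos'],yaw(T),T['qd'])
p,d=manip.snapshot("wrist");cv2.imwrite("pics/w1.png",p[:,:,::-1]);np.savez("pics/w1.npz",d=d,p=T['tcp_pos'],r=T['tool_rot'])
```

```text
1.35 [ 0.47509611 -0.18662494  0.27956381] 8.398142539953787 [0.04992655 0.00498763 0.00845596 0.02484023 0.00340027 0.01135119]
```

View pics/w1.png

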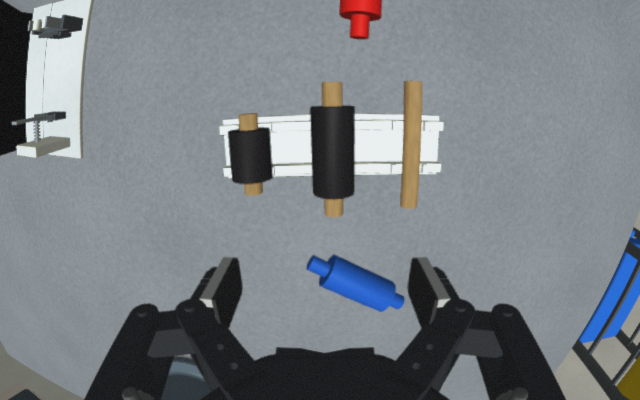

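The wrist picture shows the black long roll with its stub ends at (332,82) and (333,216), the short roll at left (251,155) and the bare core at right (411,145). The target is the middle one.

Run:
```python
from h import *
np.set_printoptions(precision=4,suppress=True)
f=np.load("pics/w1.npz");T={'tcp_pos':f['p'],'tool_rot':f['r']}
A=ray("wrist",332,82,.045,T);B=ray("wrist",333.5,216,.045,T);print(A,B,(A+B)/2,np.linalg.norm(A-B),np.degrees(np.arctan2(*(A-B)[[1,0]])))
P=pc("wrist",f['d'],T);img=cv2.imread("pics/w1.png").astype(int)
m=np.zeros((400,640),bool);m[75:225,305:362]=1
m&=(P[...,2]>.032)&(P[...,2]<.08);m[100:125]&=img[100:125].max(2)<80;m[160:180]&=img[160:180].max(2)<80
q=P[m];hi=q[q[:,2]>.0]
c=(q.min(0)+q.max(0))/2
for lo,h in((82,103),(110,190),(199,216)):
    mm=m.copy();mm[:lo]=0;mm[h:]=0;qq=P[mm];print(len(qq),np.median(qq,0),np.percentile(qq[:,2],95),qq[:,1].min(),qq[:,1].max())
print(P[240:300,150:200,2].mean())
p=cv2.resize(cv2.imread("pics/w1.png")[0:170,0:110],None,fx=5,fy=3.5);
# rollers/plate
print("plan above"); plan((A+B)[0]/2,(A+B)[1]/2,.2,8.4,3)
```

```text
[ 0.573  -0.1792  0.045 ] [ 0.4368 -0.2015  0.045 ] [ 0.5049 -0.1904  0.045 ] 0.13801809003245727 9.325798695866196
357 [ 0.5644 -0.18    0.0484] 0.050089401826308146 -0.19019910873539367 -0.16975049132463768
3375 [ 0.5097 -0.1889  0.0588] 0.06188903310327499 -0.21775220812964918 -0.16312262592878998
320 [ 0.4479 -0.1999  0.0481] 0.05017583908494692 -0.21129087498080865 -0.18902915321922628
0.009372303415318958
plan above
t 1.4 tcp [ 0.4748 -0.1868  0.2795] yaw 8.32 F [ 0.7  1.  -0.7] gap 1.002 dist 0.085 n 3
[0.0098, 0.0026, 0.0265, np.float64(-0.03)]
[0.0098, 0.0026, 0.0265, np.float64(-0.03)]
[0.0098, 0.0026, 0.0265, np.float64(-0.03)]
```

```bash
python3 -c "
from h import *
plan(.508,-.190,.15,9.3,4)"
```

```text
t 1.4 tcp [ 0.4748 -0.1868  0.2795] yaw 8.32 F [ 0.7  1.  -0.7] gap 1.002 dist 0.134 n 4
[0.0081, 0.002, 0.0324, np.float64(-0.25)]
[0.0081, 0.002, 0.0324, np.float64(-0.25)]
[0.0081, 0.0021, 0.0324, np.float64(-0.25)]
[0.0081, 0.0021, 0.0324, np.float64(-0.25)]
```

apply_moves(increments=[[[0.008,0.002,0.032,-0.3],[0.008,0.002,0.032,-0.3],[0.008,0.002,0.032,-0.3],[0.008,0.002,0.032,-0.1],[0,0,0,0]]])

```text
t: 1.9
tcp_pos: [0.5079, -0.1995, 0.1501]
tool_rot: [0.997, 0.076, 0.002, 0.003]
force: [-1.3, -0.5, 0.7]
finger_gap: 1.005
```

Run:
```python
from h import *
np.set_printoptions(precision=4,suppress=True)
T=manip.sense();print(T['t'],T['tcp_pos'],yaw(T),np.abs(T['qd']).max())
p,d=manip.snapshot("wrist");cv2.imwrite("pics/w2.png",p[:,:,::-1]);np.savez("pics/w2.npz",d=d,p=T['tcp_pos'],r=T['tool_rot'])
plan(.508,-.190,.092,9.3,3)
```

```text
1.9 [ 0.5079 -0.1995  0.1501] 8.744023979353544 0.06052614645897985
t 1.95 tcp [ 0.5082 -0.1999  0.1519] yaw 8.75 F [ 0.1  1.5 -0.2] gap 1.003 dist 0.061 n 3
[0.0004, -0.0033, 0.02, np.float64(-0.18)]
[0.0004, -0.0033, 0.02, np.float64(-0.18)]
[0.0004, -0.0033, 0.02, np.float64(-0.18)]
```

View pics/w2.png

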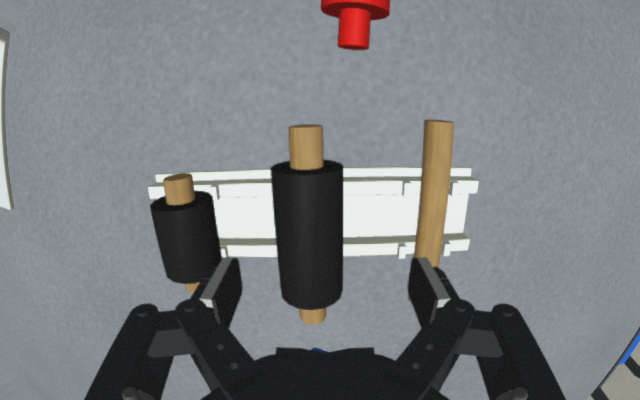

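The closer wrist picture confirms the long black roll between the jaws, with its stub ends near (306,128) and (313,322). The jaws sit about 10 mm to one side of it.

Run:
```python
from h import *
np.set_printoptions(precision=4,suppress=True)
f=np.load("pics/w2.npz");T={'tcp_pos':f['p'],'tool_rot':f['r']}
P=pc("wrist",f['d'],T)
for r0,r1,c0,c1 in((130,158,285,328),(180,290,270,345),(309,321,295,330)):
    q=P[r0:r1,c0:c1].reshape(-1,3);q=q[(q[:,2]>(.035))&(q[:,2]<.08)];top=q[q[:,2]>np.percentile(q[:,2],80)]
    print(len(q),np.median(q,0),np.median(top,0),q.min(0),q.max(0))
A=ray("wrist",306,127,.047,T);B=ray("wrist",313,322,.042,T);print(A,B,(A+B)/2,np.linalg.norm(A-B),np.degrees(np.arctan2(*(A-B)[[1,0]])))
```

```text
945 [ 0.5639 -0.1809  0.0482] [ 0.5637 -0.1803  0.0498] [ 0.5536 -0.1917  0.0394] [ 0.5723 -0.1699  0.0519]
7436 [ 0.5149 -0.1899  0.0591] [ 0.5169 -0.1885  0.0614] [ 0.463  -0.2186  0.0395] [ 0.5476 -0.1631  0.0633]
313 [ 0.4457 -0.2003  0.0481] [ 0.4481 -0.2001  0.0497] [ 0.4372 -0.2108  0.0403] [ 0.4623 -0.1908  0.0622]
[ 0.5731 -0.1795  0.047 ] [ 0.4336 -0.2026  0.042 ] [ 0.5033 -0.1911  0.0445] 0.14150171273405537 9.391613063405245
```

apply_moves(increments=[[[0.001,-0.01,0.005,-0.6],[0,0,0.005,0],[0,0,0,0]]])

```text
t: 2.25
tcp_pos: [0.5076, -0.1918, 0.145]
tool_rot: [0.997, 0.08, 0.005, 0.005]
force: [0.3, 0.4, -0.7]
finger_gap: 0.999
```

```bash
python3 -c "
from h import *
plan(.508,-.190,.092,9.4,3)"
```

```text
t 2.25 tcp [ 0.5076 -0.1918  0.145 ] yaw 9.2 F [ 0.3  0.4 -0.7] gap 0.999 dist 0.053 n 3
[0.0002, -0.0006, 0.0177, np.float64(-0.07)]
[0.0002, -0.0006, 0.0177, np.float64(-0.07)]
[0.0002, -0.0006, 0.0177, np.float64(-0.07)]
```

apply_moves(increments=[[[0,-0.001,0.018,-0.1],[0,-0.001,0.018,0],[0,0,0.016,0],[0,0,0,0]]])

```text
t: 2.65
tcp_pos: [0.5101, -0.1914, 0.0974]
tool_rot: [0.997, 0.082, 0.01, 0.009]
force: [1.1, -0.0, 0.1]
finger_gap: 0.996
```

```bash
python3 -c "
from h import *
plan(.508,-.190,.092,9.4,1);print(manip.sense()['tool_rot'])"
```

```text
t 2.65 tcp [ 0.5101 -0.1914  0.0974] yaw 9.37 F [ 1.1 -0.   0.1] gap 0.996 dist 0.006 n 1
[-0.0018, -0.0017, 0.0054, np.float64(-0.03)]
[0.99657851 0.08159661 0.00998177 0.00858069]
```

apply_moves(increments=[[[-0.001,-0.001,0.005,0],[0,0,0,0]]])

```text
t: 2.85
tcp_pos: [0.5097, -0.1909, 0.0941]
tool_rot: [0.997, 0.082, 0.011, 0.01]
force: [0.8, 0.3, -0.7]
finger_gap: 0.999
```

```bash
python3 -c "
from h import *
plan(.508,-.190,.092,9.4,1);print(Rt.from_quat(manip.sense()['tool_rot']).as_matrix().round(4))"
```

```text
t 2.85 tcp [ 0.5097 -0.1909  0.0941] yaw 9.39 F [ 0.8  0.3 -0.7] gap 0.999 dist 0.003 n 1
[-0.0015, -0.0012, 0.0021, np.float64(-0.01)]
[[ 0.9864  0.1628  0.0239]
 [ 0.1632 -0.9864 -0.0171]
 [ 0.0208  0.0208 -0.9996]]
```

apply_moves(increments=[[[-0.001,-0.001,0.001,0],[0,0,0,0],[0,0,0,0],[0,0,0,0],[0,0,0,0]]], fingers=0, newtons=90)

```text
t: 3.35
tcp_pos: [0.5093, -0.1895, 0.096]
tool_rot: [0.997, 0.081, 0.013, 0.01]
force: [0.0, -0.2, -1.1]
finger_gap: 0.49
```

apply_moves(increments=[[[0,0,0,0],[0,0,0,0],[0,0,-0.005,0],[0,0,-0.01,0],[0,0,0,0]]])

```text
t: 3.85
tcp_pos: [0.5083, -0.1893, 0.1111]
tool_rot: [0.997, 0.081, 0.012, 0.009]
force: [0.4, 0.5, -2.5]
finger_gap: 0.489
```

```bash
python3 -c "
from h import *
plan(.508,-.190,.092,9.4,1);print(Rt.from_quat(manip.sense()['tool_rot']).as_matrix().round(4))"
```

```text
t 3.85 tcp [ 0.5083 -0.1893  0.1111] yaw 9.36 F [ 0.4  0.5 -2.5] gap 0.489 dist 0.019 n 1
[-0.0004, 0.0006, 0.0191, np.float64(-0.04)]
[[ 0.9865  0.1621  0.0252]
 [ 0.1626 -0.9866 -0.0169]
 [ 0.0221  0.0208 -0.9995]]
```

Run:
```python
from h import *
np.set_printoptions(precision=4,suppress=True)
d=np.load("pics/top0.npy");P=pc("top",d)
# board edges/ block / plate / rollers from top depth
q=P[193:196,204:216].reshape(-1,3);q=q[q[:,2]>.09];print("plate top",len(q),q.mean(0),q.min(0),q.max(0))
q=P[200:212,205:220].reshape(-1,3);q=q[(q[:,2]>.05)&(q[:,2]<.06)];print("rod",np.median(q,0),np.polyfit(q[:,0],q[:,1],1))
q=P[130:150,190:240].reshape(-1,3);q=q[(q[:,2]>.058)&(q[:,2]<.08)];print("rollers",len(q),q.mean(0),q.min(0),q.max(0))
q=P[110:230,125:180].reshape(-1,3);q=q[(q[:,2]>.08)&(q[:,2]<.095)];print("housing",len(q),q.mean(0),q.min(0),q.max(0))
r=cv2.minAreaRect((q[:,:2]*1000).astype(np.float32));print(r)
plan(.53,-.03,.26,9.4,5)
```

```text
plate top 12 [0.5126 0.2038 0.097 ] [0.5114 0.1985 0.0951] [0.5139 0.2093 0.0987]
rod [0.4926 0.2038 0.0566] [0.0361 0.1863]
rollers 107 [0.6393 0.2046 0.062 ] [0.6319 0.1823 0.058 ] [0.6467 0.2264 0.0694]
housing 3366 [0.5651 0.3356 0.0837] [0.4574 0.2986 0.08  ] [0.6758 0.3739 0.0908]
((566.5641479492188, 336.1498107910156), (75.04470825195312, 218.49087524414062), 89.8852767944336)
t 3.85 tcp [ 0.5083 -0.1893  0.1111] yaw 9.36 F [ 0.4  0.5 -2.5] gap 0.489 dist 0.219 n 5
[0.0095, -0.0307, -0.0298, np.float64(-0.01)]
[0.0095, -0.0307, -0.0298, np.float64(-0.01)]
[0.0095, -0.0307, -0.0298, np.float64(-0.01)]
[0.0095, -0.0307, -0.0298, np.float64(-0.01)]
[0.0095, -0.0307, -0.0298, np.float64(-0.01)]
```

apply_moves(increments=[[[0,0,-0.04,0],[0,-0.02,-0.04,0],[0.01,-0.035,-0.02,1],[0.01,-0.035,-0.01,1],[0.01,-0.035,0,1]]])

```text
t: 4.35
tcp_pos: [0.518, -0.0614, 0.2223]
tool_rot: [0.999, 0.049, 0.012, 0.009]
force: [0.2, -0.3, -2.8]
finger_gap: 0.49
```

```bash
python3 -c "
from h import *
plan(.56,.1,.23,.5,5);print(Rt.from_quat(manip.sense()['tool_rot']).as_matrix().round(4))"
```

```text
t 4.35 tcp [ 0.518  -0.0614  0.2223] yaw 5.68 F [ 0.2 -0.3 -2.8] gap 0.49 dist 0.167 n 5
[0.0116, -0.0313, -0.0015, np.float64(1.04)]
[0.011, -0.0315, -0.0015, np.float64(1.04)]
[0.0104, -0.0317, -0.0015, np.float64(1.04)]
[0.0098, -0.0319, -0.0015, np.float64(1.04)]
[0.0093, -0.032, -0.0015, np.float64(1.04)]
[[ 0.9948  0.0985  0.0256]
 [ 0.0989 -0.995  -0.0165]
 [ 0.0239  0.019  -0.9995]]
```

apply_moves(increments=[[[0.012,-0.031,-0.002,1],[0.011,-0.031,-0.002,1],[0.01,-0.032,-0.002,1],[0.01,-0.032,-0.002,1],[0.009,-0.02,0,1]]])

```text
t: 4.85
tcp_pos: [0.559, 0.0957, 0.2313]
tool_rot: [1.0, 0.004, 0.013, 0.008]
force: [-0.6, -0.6, -2.0]
finger_gap: 0.487
```

apply_moves(increments=[[[0,0,0,0],[0,0,0,0]]])

```text
t: 5.05
tcp_pos: [0.5589, 0.0985, 0.2314]
tool_rot: [1.0, 0.007, 0.014, 0.008]
force: [0.5, -0.4, -2.0]
finger_gap: 0.489
```

Run:
```python
from h import *
np.set_printoptions(precision=4,suppress=True)
T=manip.sense();print(T['t'],T['tcp_pos'],yaw(T),np.abs(T['qd']).max());print(Rt.from_quat(T['tool_rot']).as_matrix())
p,d=manip.snapshot("wrist");cv2.imwrite("pics/w3.png",p[:,:,::-1]);np.savez("pics/w3.npz",d=d,p=T['tcp_pos'],r=T['tool_rot'])
```

```text
5.05 [0.5589 0.0985 0.2314] 0.8125117752672186 0.016691449620362325
[[ 0.9995  0.0137  0.0274]
 [ 0.0142 -0.9998 -0.0164]
 [ 0.0271  0.0167 -0.9995]]
```

View pics/w3.png

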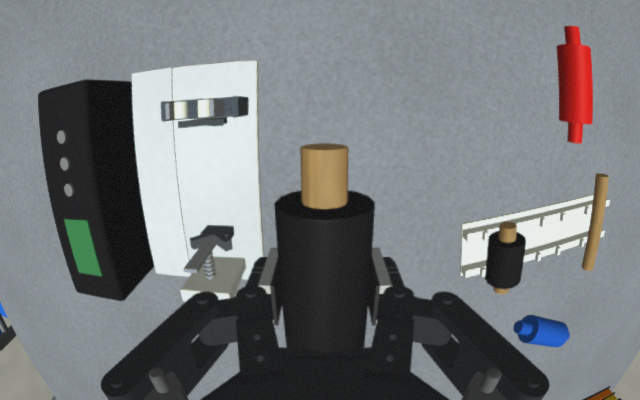

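The roll is held centrally, with its front stub end at (325,150). The holder is at the left: rollers at about (205,108), plate at (205,245), V rest at (218,237).

```bash
cat >> h.py <<'E'
from scipy.optimize import least_squares
def rollfit(d,T,ue=(295,355),ur=(270,378),rows=(148,340)):
    """returns mid(world, along pads), axis, via tool-frame fit"""
    P=pc('wrist',d,T);R=Rt.from_quat(T['tool_rot']).as_matrix()
    Q=(P-T['tcp_pos'])@R
    q=Q[rows[0]:rows[1],ur[0]:ur[1]].reshape(-1,3)
    q=q[(np.abs(q[:,1])<.03)&(q[:,2]>.02)&(q[:,2]<.075)&(q[:,0]>.005)&(q[:,0]<.085)]
    st=q[q[:,0]>.055]; rb=q[(q[:,0]<.044)]
    def f(p):
        a=np.array([1,p[2],p[3]]);a/=np.linalg.norm(a);c=np.array([0,p[0],p[1]])
        g=lambda x:np.linalg.norm(np.cross(x-c,a),axis=1)
        return np.r_[g(st)-.010,g(rb)-.022]
    s=least_squares(f,[0,.054,0,0],loss='soft_l1',f_scale=.001).x
    return s,q,st,rb
E
python3 - <<'E'
from h import *
np.set_printoptions(precision=4,suppress=True)
f=np.load("pics/w3.npz");T={'tcp_pos':f['p'],'tool_rot':f['r']}
s,q,st,rb=rollfit(f['d'],T);print("tool y,z, slopes",s,len(st),len(rb),"end x",np.percentile(st[:,0],[50,90,99,100]))
R=Rt.from_quat(T['tool_rot']).as_matrix();print("axis world",R@[1,s[2],s[3]],"at pads",R@[0,s[0],s[1]]+T['tcp_pos'])
P=pc("wrist",f['d'],T)
# stub end pixel & ribbon shoulder
Q=(P-T['tcp_pos'])@R
for r in range(142,160): print(r,Q[r,325],end=' ')
print()
def box(r0,r1,c0,c1,z0,z1):
    x=P[r0:r1,c0:c1].reshape(-1,3);x=x[(x[:,2]>z0)&(x[:,2]<z1)];return x
for n,b in dict(roll=(95,125,155,255,.057,.075),cat=(95,130,155,255,.03,.1),plate=(225,280,170,250,.085,.1),block=(250,310,170,255,.075,.085),house=(70,310,30,150,.08,.09),base=(60,300,130,262,.004,.012)).items():
    x=box(*b)
    if len(x): print(n,len(x),x.mean(0),x.min(0),x.max(0),cv2.minAreaRect((x[:,:2]*1000).astype(np.float32)))
im=cv2.imread("pics/w3.png");cv2.imwrite("pics/c3.png",np.hstack([cv2.resize(im[90:130,150:260],None,fx=7,fy=7,interpolation=2)]));cv2.imwrite("pics/c3b.png",cv2.resize(im[215:305,170:260],None,fx=6,fy=6,interpolation=2))
E
```

```text
tool y,z, slopes [-0.0002  0.056  -0.0003  0.0373] 1086 9919 end x [0.0597 0.0634 0.0639 0.064 ]
axis world [ 1.0005  0.0139 -0.0102] at pads [0.5605 0.0978 0.1755]
142 [0.039  0.0003 0.233 ] 143 [0.0635 0.0002 0.0663] 144 [0.0637 0.0002 0.0618] 145 [0.0638 0.0002 0.0587] 146 [0.0641 0.0002 0.0545] 147 [0.0638 0.0002 0.0538] 148 [0.0638 0.0002 0.0514] 149 [0.0639 0.0002 0.0483] 150 [0.0635 0.0002 0.0482] 151 [0.0631 0.0002 0.0481] 152 [0.063  0.0001 0.047 ] 153 [0.0625 0.0001 0.0474] 154 [0.0622 0.0001 0.0471] 155 [0.0617 0.0001 0.0474] 156 [0.0612 0.0001 0.0479] 157 [0.0607 0.0001 0.0486] 158 [0.0606 0.0001 0.0473] 159 [0.0603 0.0001 0.0467] 
roll 705 [0.6411 0.2051 0.0634] [0.6338 0.1829 0.0571] [0.6483 0.2279 0.0685] ((640.968994140625, 205.43556213378906), (45.05038070678711, 14.494135856628418), 89.68125915527344)
cat 1668 [0.6387 0.2009 0.0507] [0.6247 0.1682 0.03  ] [0.6502 0.2431 0.0685] ((637.4189453125, 205.63925170898438), (25.381269454956055, 74.8738784790039), 0.32048940658569336)
plate 165 [0.5154 0.205  0.0935] [0.5126 0.1993 0.0851] [0.5172 0.2122 0.0994] ((514.879150390625, 205.75027465820312), (4.426366806030273, 12.892542839050293), 0.9506948590278625)
block 404 [0.487  0.2071 0.0789] [0.4678 0.1807 0.075 ] [0.5173 0.2309 0.0849] ((494.06463623046875, 208.83836364746094), (46.46751403808594, 50.362613677978516), 8.020977020263672)
house 10596 [0.5773 0.3319 0.0849] [0.4591 0.2987 0.08  ] [0.6785 0.3759 0.0897] ((568.8363647460938, 337.43597412109375), (76.56278991699219, 219.51605224609375), 89.6212387084961)
base 21211 [0.5823 0.2296 0.0078] [0.4502 0.16   0.004 ] [0.6862 0.3033 0.012 ] ((568.2664794921875, 231.54586791992188), (236.04754638671875, 143.3083038330078), 0.0720219612121582)
```

View pics/c3.png

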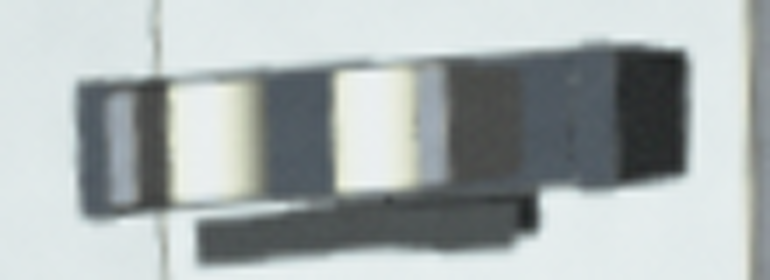

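View pics/c3b.png

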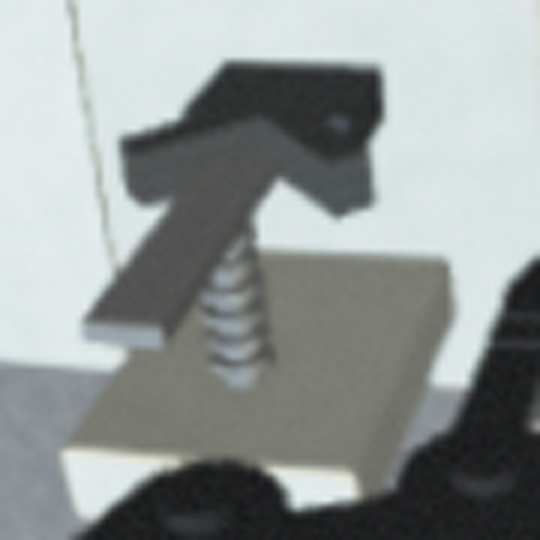

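```bash
python3 -c "
from h import *
plan(.5965,.2063,.20,0,4)"
```

```text
t 5.1 tcp [0.559  0.0982 0.2314] yaw 0.76 F [ 0.1 -0.2 -2.2] gap 0.485 dist 0.119 n 4
[0.0097, -0.0269, 0.0079, np.float64(0.19)]
[0.0096, -0.0269, 0.0079, np.float64(0.19)]
[0.0096, -0.027, 0.0079, np.float64(0.19)]
[0.0095, -0.027, 0.0079, np.float64(0.19)]
```

apply_moves(increments=[[[0.01,-0.027,0.008,0.2],[0.01,-0.027,0.008,0.2],[0.01,-0.027,0.008,0.2],[0.01,-0.025,0.006,0.2],[0,0,0,0]]])

```text
t: 5.6
tcp_pos: [0.5997, 0.1989, 0.1994]
tool_rot: [1.0, -0.006, 0.012, 0.009]
force: [0.1, 0.1, -2.1]
finger_gap: 0.49
```

Run:
```python
from h import *
np.set_printoptions(precision=4,suppress=True)
plan(.5955,.2063,.144,0,3)
T=manip.sense();print(T['t'],np.abs(T['qd']).max());print(Rt.from_quat(T['tool_rot']).as_matrix())
```

```text
t 5.6 tcp [0.5997 0.1989 0.1994] yaw -0.67 F [ 0.1  0.1 -2.1] gap 0.49 dist 0.056 n 3
[-0.0014, -0.0024, 0.0185, np.float64(-0.22)]
[-0.0014, -0.0024, 0.0185, np.float64(-0.22)]
[-0.0014, -0.0025, 0.0185, np.float64(-0.22)]
5.6 0.050833221908778294
[[ 0.9996 -0.0122  0.0243]
 [-0.0117 -0.9998 -0.0187]
 [ 0.0245  0.0184 -0.9995]]
```

apply_moves(increments=[[[-0.002,-0.004,0.015,-0.4],[-0.002,-0.003,0.015,-0.3],[-0.001,-0.002,0.014,0],[0,0,0.006,0],[0,0,0,0]]])

```text
t: 6.1
tcp_pos: [0.5953, 0.2002, 0.1472]
tool_rot: [1.0, -0.002, 0.011, 0.011]
force: [-1.4, 0.0, -2.1]
finger_gap: 0.49
```

Run:
```python
from h import *
np.set_printoptions(precision=4,suppress=True)
T=manip.sense();print(T['t'],np.abs(T['qd']).max());print(Rt.from_quat(T['tool_rot']).as_matrix())
p,d=manip.snapshot("wrist");cv2.imwrite("pics/w4.png",p[:,:,::-1]);np.savez("pics/w4.npz",d=d,p=T['tcp_pos'],r=T['tool_rot'])
p,d=manip.snapshot("scene");cv2.imwrite("pics/s4.png",cv2.resize(p[170:340,290:500,::-1],None,fx=3.5,fy=3.5))
plan(.5955,.2063,.144,0,1)
s,q,st,rb=rollfit(np.load("pics/w4.npz")['d'],T);print("tool y,z, slopes",s,"end x",np.percentile(st[:,0],[50,90,99,100]))
R=Rt.from_quat(T['tool_rot']).as_matrix();print("axis world",R@[1,s[2],s[3]],"mid",R@[-.005,s[0]-.005*s[2],s[1]-.005*s[3]]+T['tcp_pos'])
```

```text
6.1 0.012509846346126998
[[ 0.9998 -0.0047  0.0212]
 [-0.0042 -0.9998 -0.0219]
 [ 0.0213  0.0218 -0.9995]]
t 6.2 tcp [0.5959 0.2006 0.1482] yaw -0.23 F [ 1.2  0.2 -1.6] gap 0.486 dist 0.007 n 1
[-0.0004, -0.0057, 0.0042, np.float64(-0.23)]
tool y,z, slopes [-0.0002  0.056  -0.0002  0.0378] end x [0.0597 0.0633 0.0639 0.064 ]
axis world [ 1.0006 -0.0049 -0.0165] mid [0.5915 0.1992 0.0913]
```

View pics/w4.png

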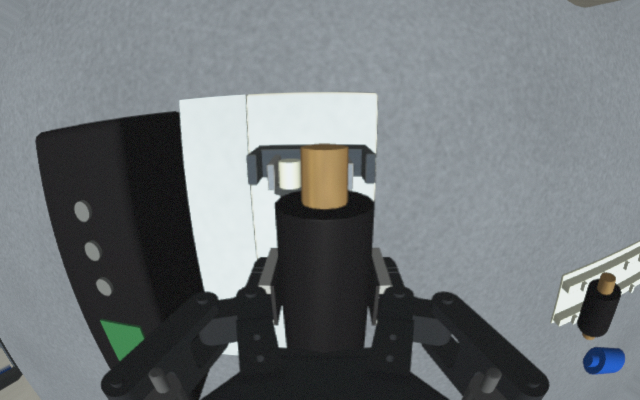

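View pics/s4.png

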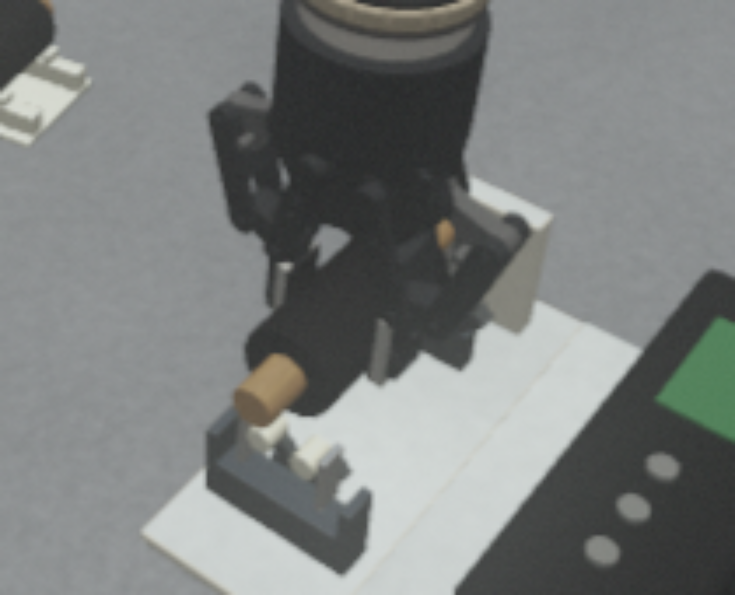

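The pictures show the roll above the holder with its rear stub short of the plate, and offset about 6 mm away from the housing: the left roller is visible at (289,173) and the right one is hidden. I'll correct y, then push.

apply_moves(increments=[[[0,-0.006,0.002,-0.2],[0,-0.001,0.002,0],[0,0,0,0]]])

```text
t: 6.5
tcp_pos: [0.5973, 0.2079, 0.1457]
tool_rot: [1.0, -0.001, 0.013, 0.01]
force: [0.0, -0.0, -2.2]
finger_gap: 0.487
```

```bash
cat >> h.py <<'E'
def look(n):
    T=manip.sense()
    p,d=manip.snapshot("wrist");cv2.imwrite(f"pics/{n}.png",p[:,:,::-1]);np.savez(f"pics/{n}.npz",d=d,p=T['tcp_pos'],r=T['tool_rot'])
    s,q,st,rb=rollfit(d,T);R=Rt.from_quat(T['tool_rot']).as_matrix()
    e=np.percentile(st[:,0],99);m=e-.069
    print("t",T['t'],"tcp",T['tcp_pos'],"F",T['force'].round(1),"tool z",R[:,2].round(3))
    print("fit",s.round(4),"end",e.round(4),"axis",(R@[1,s[2],s[3]]).round(4))
    print("mid rel holder",(R@[m,s[0]+m*s[2],s[1]+m*s[3]]+T['tcp_pos']-[.580,.2055,.046]).round(4))
    x=pc("wrist",d,T)[120:215,230:390].reshape(-1,3);x=x[(x[:,2]>.055)&(x[:,2]<.072)&(x[:,0]>.63)]
    return T,p,d
E
python3 - <<'E'
from h import *
np.set_printoptions(precision=4,suppress=True)
look("w5")
E
python3 -c "
import cv2;p=cv2.imread('pics/w5.png');cv2.imwrite('pics/c5.png',cv2.resize(p[130:220,225:405],None,fx=4.4,fy=4.4,interpolation=2))"
```

```text
t 6.5 tcp [0.5973 0.2079 0.1457] F [ 0.  -0.  -2.2] tool z [ 0.027 -0.021 -0.999]
fit [-0.0002  0.056  -0.0002  0.0371] end 0.0639 axis [ 1.0006 -0.0014 -0.0101]
mid rel holder [0.0137 0.0014 0.0437]
```

View pics/c5.png

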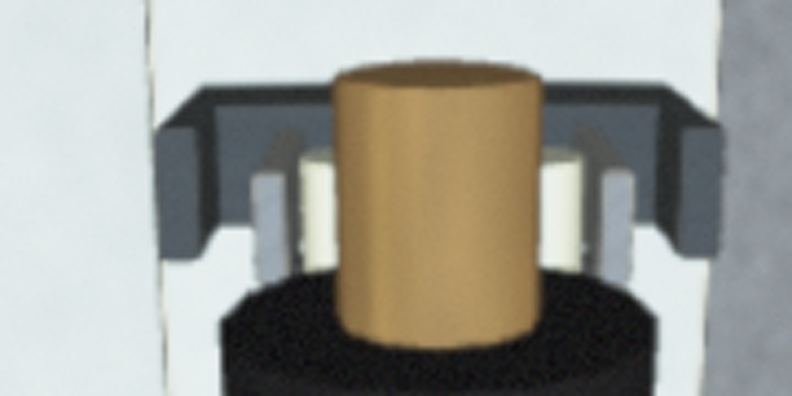

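The stub is now centred between the rollers (rollers at 301 and 580, stub centre at about 438 in the crop). Pushing to −x against the plate at 90 mm height.

apply_moves(increments=[[[-0.007,0.001,0,0],[-0.007,0,0,0],[-0.006,0,0,0],[0,0,0,0]]])

```text
t: 6.95
tcp_pos: [0.5803, 0.2071, 0.1472]
tool_rot: [1.0, 0.0, 0.02, 0.01]
force: [3.8, -0.4, -2.8]
finger_gap: 0.488
```

Run:
```python
from h import *
np.set_printoptions(precision=4,suppress=True)
look("w6")
```

```text
t 6.95 tcp [0.5803 0.2071 0.1472] F [ 3.8 -0.4 -2.8] tool z [ 0.04  -0.02  -0.999]
fit [-0.0002  0.056   0.0001  0.0326] end 0.0639 axis [ 1.0005 -0.0002  0.0079]
mid rel holder [-0.0026  0.0007  0.0452]
```

apply_moves(increments=[[[-0.006,0.001,0,0],[-0.001,0,0.002,0],[0,0,0,0]]], newtons=110)

```text
t: 7.3
tcp_pos: [0.5784, 0.2067, 0.147]
tool_rot: [1.0, -0.001, 0.026, 0.008]
force: [4.7, -1.3, -2.1]
finger_gap: 0.484
```

Run:
```python
from h import *
np.set_printoptions(precision=4,suppress=True)
look("w7")
p,d=manip.snapshot("scene");cv2.imwrite("pics/s7.png",cv2.resize(p[190:330,310:450,::-1],None,fx=4,fy=4))
```

```text
t 7.3 tcp [0.5784 0.2067 0.147 ] F [ 4.7 -1.3 -2.1] tool z [ 0.053 -0.017 -0.998]
fit [-0.0002  0.0561 -0.0002  0.0425] end 0.0639 axis [ 1.0008 -0.0016  0.0105]
mid rel holder [-0.0038  0.0005  0.045 ]
```

View pics/s7.png

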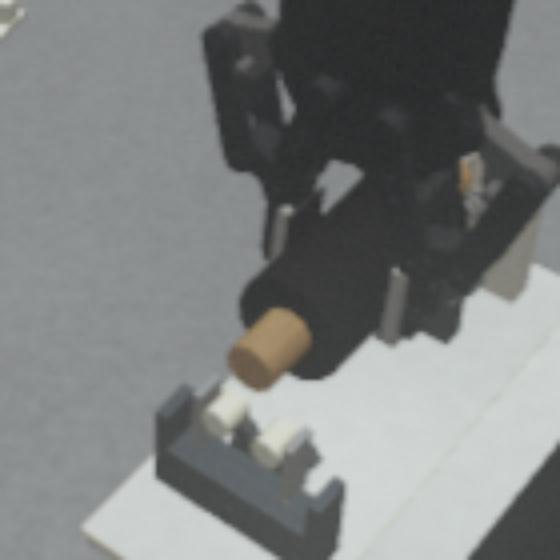

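View pics/w7.png

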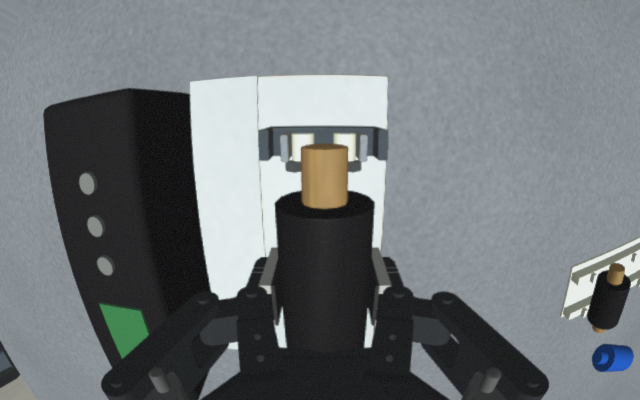

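apply_moves(increments=[[[-0.006,0,0.01,0],[-0.004,0,0.01,0]]])

```text
t: 7.6
tcp_pos: [0.5729, 0.2067, 0.1285]
tool_rot: [0.999, -0.001, 0.031, 0.008]
force: [5.8, 0.7, 0.2]
finger_gap: 0.487
```

Run:
```python
from h import *
np.set_printoptions(precision=4,suppress=True)
look("w8")
```

```text
t 7.6 tcp [0.5729 0.2067 0.1285] F [5.8 0.7 0.2] tool z [ 0.062 -0.015 -0.998]
fit [-0.0002  0.0559 -0.0006  0.0571] end 0.0639 axis [ 1.0016 -0.0019  0.0049]
mid rel holder [-0.0088  0.0006  0.0266]
```

apply_moves(increments=[[[-0.003,0,0.012,0],[-0.003,0,0.01,0]]], newtons=120)

```text
t: 7.85
tcp_pos: [0.572, 0.2068, 0.1065]
tool_rot: [0.999, -0.001, 0.036, 0.007]
force: [7.3, -0.3, -1.0]
finger_gap: 0.477
```

Run:
```python
from h import *
np.set_printoptions(precision=4,suppress=True)
look("w9")
```

```text
t 7.85 tcp [0.572  0.2068 0.1065] F [ 7.3 -0.3 -1. ] tool z [ 0.072 -0.014 -0.997]
fit [-0.0002  0.0565 -0.0009  0.037 ] end 0.0645 axis [ 1.0001 -0.0017  0.0351]
mid rel holder [-0.0085  0.0007  0.004 ]
```

View pics/w9.png

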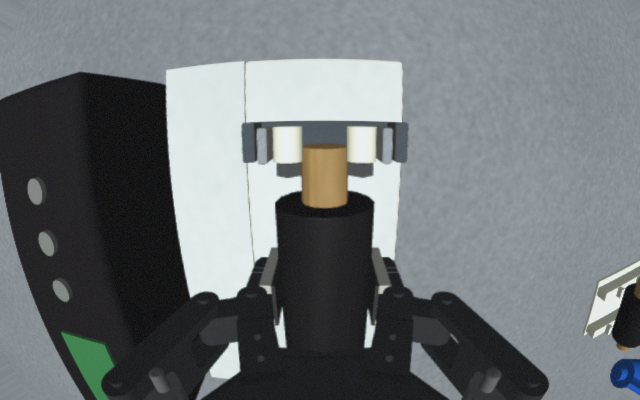

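Rollers at (287,143) and (362,143) are parted around the stub, with the roll 4 mm above home. Pressing on.

apply_moves(increments=[[[-0.001,0,0.008,0],[0,0,0.005,0]]])

```text
t: 8.1
tcp_pos: [0.5719, 0.2066, 0.1005]
tool_rot: [0.999, -0.001, 0.036, 0.007]
force: [-11.7, -2.2, 47.4]
finger_gap: 0.48
```

Run:
```python
from h import *
np.set_printoptions(precision=4,suppress=True)
look("w10")
p,d=manip.snapshot("scene");cv2.imwrite("pics/s10.png",cv2.resize(p[190:330,310:450,::-1],None,fx=4,fy=4))
```

```text
t 8.1 tcp [0.5719 0.2066 0.1005] F [-11.7  -2.2  47.4] tool z [ 0.072 -0.015 -0.997]
fit [-0.0001  0.0566 -0.0015  0.0465] end 0.0656 axis [ 1.0007 -0.0003  0.0258]
mid rel holder [-0.0074  0.0004 -0.0021]
```

View pics/w10.png

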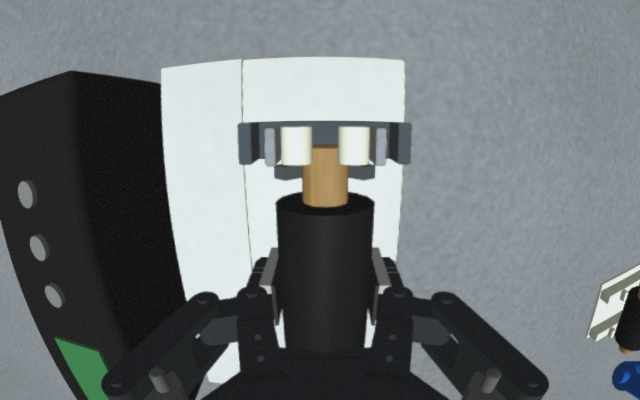

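View pics/s10.png

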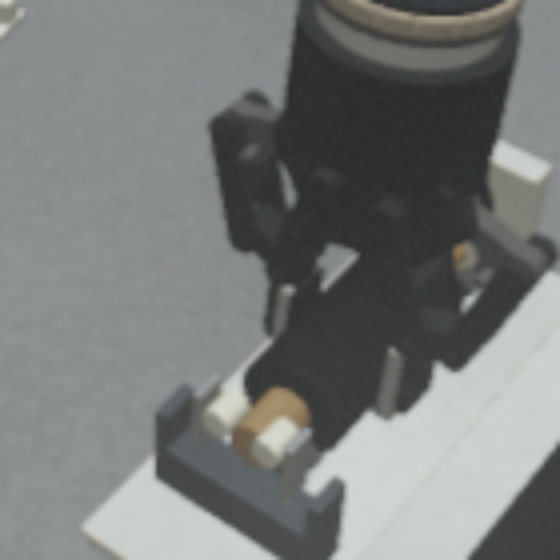

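The rollers have closed over the stub and the roll is at the bottom. Releasing.

apply_moves(increments=[[[0,0,0,0],[0,0,-0.001,0]]])

```text
t: 8.4
tcp_pos: [0.5717, 0.2067, 0.103]
tool_rot: [0.999, -0.001, 0.038, 0.007]
force: [6.8, 0.0, -11.0]
finger_gap: 0.482
```

apply_moves(increments=[[[0,0,0,0],[0,0,0,0],[0,0,0,0],[0,0,0,0],[0,0,0,0]]], fingers=1, newtons=20)

```text
t: 8.9
tcp_pos: [0.5644, 0.2063, 0.099]
tool_rot: [1.0, -0.001, 0.028, 0.009]
force: [-0.3, 0.0, -0.2]
finger_gap: 0.998
```

Run:
```python
from h import *
np.set_printoptions(precision=4,suppress=True)
look("w11")
print(manip.sense()['finger_gap'])
```

```text
t 8.9 tcp [0.5644 0.2063 0.099 ] F [-0.3  0.  -0.2] tool z [ 0.056 -0.017 -0.998]
fit [-0.0007  0.054   0.0021  0.0308] end 0.0641 axis [ 1.0002 -0.0034  0.0249]
mid rel holder [-0.0174  0.0006 -0.001 ]
1.0026558015584022
```

View pics/w11.png

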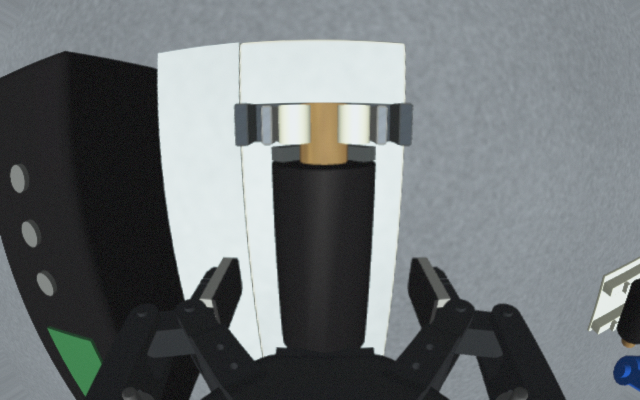

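The roll is released and has slid forward to the catch; the fingers are open and clear. Retreating upward.

apply_moves(increments=[[[0.003,0,-0.03,0],[0.003,0,-0.04,0],[0.003,0,-0.045,0],[0,0,-0.04,0],[0,0,0,0]]])

```text
t: 9.45
tcp_pos: [0.564, 0.2089, 0.2572]
tool_rot: [1.0, -0.001, 0.024, 0.009]
force: [0.5, 0.5, -0.4]
finger_gap: 0.997
```

apply_moves(increments=[[[-0.03,0,0,0],[-0.03,0,0,0],[-0.03,0,0,0],[0,0,0,0],[0,0,0,0]]])

```text
t: 9.95
tcp_pos: [0.4707, 0.2085, 0.2526]
tool_rot: [1.0, -0.001, 0.025, 0.009]
force: [0.5, 0.8, 0.6]
finger_gap: 0.996
```

Run:
```python
from h import *
np.set_printoptions(precision=4,suppress=True)
T=manip.sense();print(T['t'],T['tcp_pos'],T['force'])
p,d=manip.snapshot("wrist");cv2.imwrite("pics/w12.png",p[:,:,::-1])
P=pc("wrist",d,T);np.savez("pics/w12.npz",P=P)
p,d=manip.snapshot("scene");cv2.imwrite("pics/s12.png",cv2.resize(p[190:370,310:500,::-1],None,fx=3.3,fy=3.3))
x=P.reshape(-1,3);k=(abs(x[:,0]-.58)<.075)&(abs(x[:,1]-.2055)<.024)
img=cv2.imread("pics/w12.png").reshape(-1,3).astype(int)
hsv=cv2.cvtColor(img.astype(np.uint8).reshape(400,640,3),cv2.COLOR_BGR2HSV).reshape(-1,3)
r=k&(x[:,2]>.060)&(x[:,2]<.075)&(img.max(1)<80);q=x[r];print("ribbon",len(q),q.min(0),q.max(0),q.mean(0))
b=k&(hsv[:,1]>90)&(hsv[:,0]<25)&(x[:,2]>.03);q=x[b]
for s in(q[q[:,0]>.6],q[q[:,0]<.56]):
    if len(s):t=s[s[:,2]>np.percentile(s[:,2],60)];print("stub",len(s),np.median(t,0),s.min(0),s.max(0))
for x0 in(.545,.565,.585,.605,.615):
    t=x[k&(abs(x[:,0]-x0)<.006)&(x[:,2]>.055)&(x[:,2]<.08)];print(x0,len(t),np.percentile(t[:,2],90) if len(t) else None, t[:,1].min() if len(t) else 0,t[:,1].max() if len(t) else 0)
```

```text
9.95 [0.4707 0.2085 0.2526] [0.5049 0.7691 0.6468]
ribbon 4054 [0.5358 0.1848 0.06  ] [0.6349 0.2273 0.0706] [0.5796 0.2061 0.0656]
stub 282 [0.6367 0.206  0.0552] [0.625  0.1971 0.0479] [0.6481 0.2148 0.0668]
stub 558 [0.5246 0.2064 0.0568] [0.5118 0.1964 0.0343] [0.5514 0.2166 0.3265]
0.545 677 0.06841175779415494 0.18631685743671259 0.2263015440780744
0.565 654 0.06816619778445716 0.18547228556480652 0.22609396791007783
0.585 636 0.06781074229984692 0.18630410884802923 0.22588638617154894
0.605 628 0.06764406387452739 0.18625561919130812 0.2258594939047377
0.615 605 0.06751664934207904 0.1853183342702518 0.2258708744741214
```

View pics/w12.png

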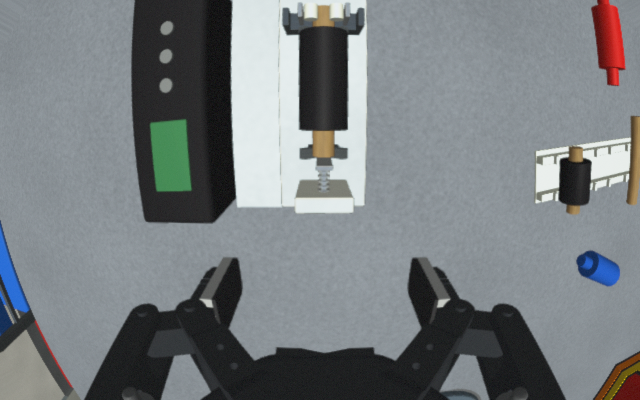

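View pics/s12.png

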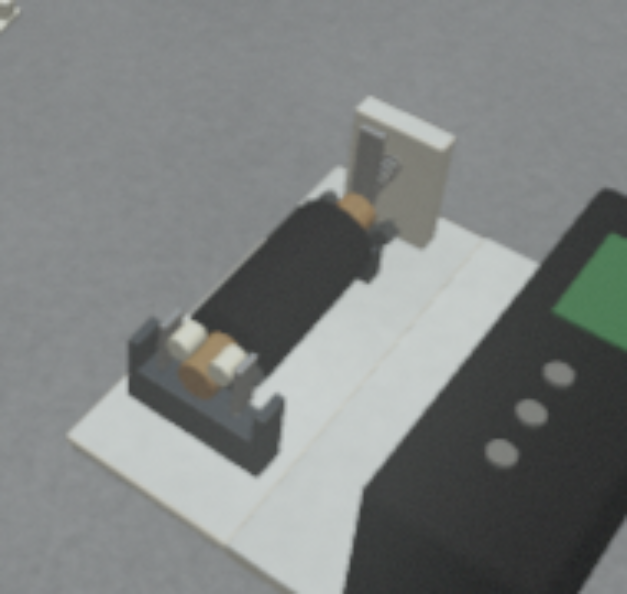

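The roll lies level: its top is at 68 mm, so the axis is at 46 mm. The stub is under the rollers, the other stub is against the plate, and the robot is clear. Handing in.

```bash
python3 -c "
from station import manip
print(manip.sign_off())"
```

```text
the job is handed in; nothing more can be done
None
```

The ribbon roll is loaded in the holder and let go, and I handed the job in at about 10 s of the 45 s allowed. The hand-in reports no verdict, so these results are my own measurements.

- **What I did:** I picked the long black roll from the rack and pushed its rear stub against the spring plate with the roll about 45 mm above its loaded height. Still pressing the plate, I lowered it and pressed the other stub down between the rollers until they closed over it. Then I released it and backed off.
- **Plate push:** I could not read the plunger directly. The push force of 4.7 N and the roll's position both put it at about 8 mm, well over the required 3 mm.
- **Final position:** the ribbon's top is at about 68 mm, so the axis is at about 46 mm. It is level within about 0.02 rad and its middle is within about 1–2 mm of my estimate of the seat. The catch stub is under both rollers and the other stub is against the plate. The robot touches nothing.
- **Off-plan:**
  - The tool tilted by up to about 0.07 rad under the spring load.
  - The roll turned slightly in the grip.
  - The downward press briefly reached about 47 N at the wrist, carried by the gripped roll (wrist limit 120 N).
  - The position fit taken right after release gave −17 mm lengthways. Its search window cut off the end of the roll after it slid, and the wrist picture taken after backing off put the ribbon's middle at the seat.

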